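Load the adjustable hand weight

TASK

Load every loose notched steel plate into the adjustable weight: press its catch, slide the cover off and set it grip-up in the middle of the grey-topped rubber mat, then lay all the plates flat in the case, one on another, square across it with each notch over the pin. Slide the cover back along the rails until it is fully home and the catch clicks up behind it, and leave the dumbbell, bottle and kettlebell alone.

Things in the scene. Friction and masses are not known exactly. Their poses are not given: they have to be found in the camera images.
- case_home (a point): Case: fixed grey metal channel, 140 mm wide (x), 200 long (y), open ends. Point: where the centre of the cover's underside lies when home; midway between the walls, level with the ledges, 50 mm above the bench. The cover slides home along +y; catch on the +x side. Inner wall faces at x = -50, +50. The wall tops are the ledges the cover slides on, y = -140 to +60. Bed 10 mm above the bench.
- run_in (a point): Point between the ledges 80 mm to the -y side of case_home (same axes and height): cover's centre when lifted off or put down. It is free to lift from y = -70 (from case_home) outward. 16 mm guides on the ledges leave 1.5 mm each side of the cover from y = -50 on, funnelling out to 7 mm at y = -140. From y = -13 to +60 lips 11 mm above the ledges, inward to x = -57, +57, hold it down.
- end_stop (a point): Centre of the inner face of the two end stops, 53 mm to the +y side of case_home, at ledge height (same axes). A home cover leaves 3 mm to them. Two spring plungers here (about 9 N together at home, 6 N at the end of their stroke) touch the cover over its last 9.5 mm and push it back about that far, toward -y, when the catch is pressed.
- pin_foot (a point): Foot of the case's one upright locating pin, steel, 10 mm in diameter, 36 mm tall: the centre of its foot on the bed (10 mm above the bench), 37 mm to the -x side of the middle of the case. Axes as those of the case.
- catch_pad (a point): Centre of the top of the catch's black press pad, 26 x 30 mm, outside the +x wall of the case (at x = 88, y = -55 mm from case_home, 80 mm above the bench when up). Press straight down 9 to 10 mm (stop at 10; 2 N of spring plus up to 8 N of rubbing) and the cover is pushed back toward -y and then keeps the tooth down; let go and take the cover's grip.
- catch (a joint): How far the catch is pressed down, m: 0 up, 0.010 fully down. Its tooth stands 6 mm above the +x ledge just behind the trailing (-y) edge of a home cover, with a ramp on its -y side: the cover rides over and pushes it down by itself, and it springs up (under 0.002) once the cover has passed. A cover lying over it holds it at about 0.006.
- cover_grip (a point): Cover: black slab 125 mm (its x) by 100 mm (its y), 8 mm thick, 0.4 kg, with a rubber grip block on top, 74 mm along x, 20 mm thick along y, from 8 to 42 mm above the underside. Point: centre of the grip block, 25 mm above the underside. It starts home and caught, axes as the case's. Pushing it home, to the end stops, takes up to about 16 N.
- mat_mid (a point): Centre of the top of the parking mat, black rubber with a grey top, 170 mm (x) by 150 mm (y), its top 3 mm above the bench, fixed.
- plate_a_mid (a point): Plate A (may be absent): flat steel plate 90 mm long (its x), 50 mm wide (its y), 8 mm thick, 0.27 kg, with a U-notch 14 mm wide and 17 mm deep in the middle of its -x end. This point is the plate's centre, half-way up. It lies flat on the bench at the start. All plates are alike.
- plate_a_notch (a point): Centre of the notch of plate A, 37 mm from the plate's centre towards its -x end, half-way up: this point belongs on the axis of the pin. Same axes as the plate.
- plate_b_mid (a point): Plate B (may be absent): flat steel plate 90 mm long (its x), 50 mm wide (its y), 8 mm thick, 0.27 kg, with a U-notch 14 mm wide and 17 mm deep in the middle of its -x end. This point is the plate's centre, half-way up. It lies flat on the bench at the start. All plates are alike.
- plate_b_notch (a point): Centre of the notch of plate B, 37 mm from the plate's centre towards its -x end, half-way up: this point belongs on the axis of the pin. Same axes as the plate.
- plate_c_mid (a point): Plate C (may be absent): flat steel plate 90 mm long (its x), 50 mm wide (its y), 8 mm thick, 0.27 kg, with a U-notch 14 mm wide and 17 mm deep in the middle of its -x end. This point is the plate's centre, half-way up. It lies flat on the bench at the start. All plates are alike.
- plate_c_notch (a point): Centre of the notch of plate C, 37 mm from the plate's centre towards its -x end, half-way up: this point belongs on the axis of the pin. Same axes as the plate.
- plate_d_mid (a point): Plate D (may be absent): flat steel plate 90 mm long (its x), 50 mm wide (its y), 8 mm thick, 0.27 kg, with a U-notch 14 mm wide and 17 mm deep in the middle of its -x end. This point is the plate's centre, half-way up. It lies flat on the bench at the start. All plates are alike.
- plate_d_notch (a point): Centre of the notch of plate D, 37 mm from the plate's centre towards its -x end, half-way up: this point belongs on the axis of the pin. Same axes as the plate.
- dumbbell: Bystander: small black hex dumbbell, 170 mm long, 54 mm high; origin at the centre of its underside. Not to be touched.
- bottle: Bystander: drinking bottle, 68 mm in diameter, 190 mm tall; origin at the centre of its underside. Not to be touched.
- kettlebell: Bystander: small grey kettlebell, 92 mm wide, 134 mm tall; origin at the centre of its underside. Not to be touched.
Not all that is in view belongs to the job. Leave any blue look-alike of the part that bears plate_b_mid alone. What is shaped like the part that bears plate_d_mid but red is not meant.

How it is judged:
On the way, in this order (a step that is already met when the one before it is completed fails the run):
1. the cover lies grip-up on the mat, let go (horizontal distance between cover_grip and mat_mid below 0.04 m and angle between cover_grip's own z axis and vertical below 0.08 rad and height (world z) of cover_grip below 0.034 m and contact force between the fingers and cover below 0.1 N), for 0.3 s.
2. every plate lies flat and square in the case with its notch over the pin (x of plate_a_notch in the frame of pin_foot between -0.008 and 0.008 m and y of plate_a_notch in the frame of pin_foot between -0.005 and 0.005 m and z of each of plate_a_mid, plate_b_mid, plate_c_mid, plate_d_mid in the frame of pin_foot below 0.034 m and angle between the x axis of each of plate_a_mid, plate_b_mid, plate_c_mid, plate_d_mid and the x axis of pin_foot, either way round below 0.15 rad and angle between the z axis of each of plate_a_mid, plate_b_mid, plate_c_mid, plate_d_mid and the z axis of pin_foot, either way round below 0.1 rad and x of plate_b_notch in the frame of pin_foot between -0.008 and 0.008 m and y of plate_b_notch in the frame of pin_foot between -0.005 and 0.005 m and x of plate_c_notch in the frame of pin_foot between -0.008 and 0.008 m and y of plate_c_notch in the frame of pin_foot between -0.005 and 0.005 m and x of plate_d_notch in the frame of pin_foot between -0.008 and 0.008 m and y of plate_d_notch in the frame of pin_foot between -0.005 and 0.005 m), for 0.3 s.
At the end, for the whole second after the job is handed in: Each present plate: notch point within 5 mm (along the case) and 8 mm (across) of the pin axis, flat within 0.1 rad, square within 0.15 rad; cover home within 6 mm, flat on the ledges, catch up (under 2 mm); at rest and let go (all of step 2 and y of cover_grip in the frame of case_home between -0.006 and 0.006 m and x of cover_grip in the frame of case_home between -0.005 and 0.005 m and z of cover_grip in the frame of case_home below 0.031 m and angle between the z axis of cover_grip and the z axis of case_home, either way round below 0.06 rad and value of joint catch below 0.002 m and contact force between the fingers and anything else below 0.3 N and linear speed of cover below 0.02 m/s); the robot touches nothing.
It fails at once if the dumbbell is moved by more than 20 mm or tipped (distance of dumbbell from where it was at the start of the episode above 0.02 m or angle between dumbbell's own z axis and vertical above 0.3 rad).
It fails at once if the bottle is moved by more than 20 mm or tipped (distance of bottle from where it was at the start of the episode above 0.02 m or angle between bottle's own z axis and vertical above 0.3 rad).
It fails at once if the kettlebell is moved by more than 20 mm or tipped (distance of kettlebell from where it was at the start of the episode above 0.02 m or angle between kettlebell's own z axis and vertical above 0.3 rad).
Of plate_a, plate_b, plate_c, plate_d only 2 to 4 are there at a start; the rules pass over those that are not, and their reading is None.
At some moment in a run one of plate_a, plate_b, plate_c, plate_d may be knocked a few centimetres aside while the robot is not near it.
Once in a run the grip may slacken for a moment while it holds something.
It also fails if it takes over 210 s, if anything falls off the work surface, if the arm or the gripper's body presses on something with over 40 N, if the wrist force passes 120 N, or if a joint passes its speed limit or range.

ROBOT

A 6-joint arm with a two-finger parallel gripper is mounted at the origin on the work surface. World frame = base frame: x ahead of the robot, y to its left, z up, the work surface at z = 0. Lengths are in m, angles in rad, forces in N, time in s.
With the tool pointing down it reaches from about 0.3 to 0.825 m from the base axis. Payload 5.4 kg.
Tool frame: the origin (TCP) lies at the very end of the fingers, on their centre line; the grasp point (between the pads) lies 19 mm behind it; z points along the fingers, y is the line along which they close (so a half turn about z gives the same grasp; the last joint's range is limited). The gripper opens to 92 mm and grips with 3 to 60 N. Pads are 20 mm wide; open, the fingers measure 128 mm over their backs; the gripper's body (75 mm by 189 mm) begins 69 mm behind the grasp point.
Start: joints at [0.935, 0.158, 1.597, -0, 1.386, -0.21], TCP at [0.238, 0.524, 0.215] pointing down, gripper open.
Joint ranges: [-2.91, 2.91], [-0.94, 2.29], [0.18, 2.7], [-1.29, 4.43], [0.17, 2.64], [-3, 3]. Speed limits (rad/s): [2.57, 2.57, 3.14, 3.14, 3.14, 3.14].

INTERFACE

Orientations are given as a rotation vector (axis times angle).
In Python, from workcell import bot gives the robot as it stands. Calls block until the motion is done:
- bot.goto(position, orientation): joint-space move of the TCP to a pose.
- bot.line_to(position, rot=None, max_speed=0.15): straight line of the TCP; rot=None keeps the orientation; max_speed is the mean speed in m/s.
- bot.set_joints(angles): joint-space move.
- bot.set_gripper(opening, newtons=None): opening from 0.0 (shut) to 1.0 (fully open); newtons is the grip in N (None keeps the last); returns when the fingers have stopped.
- bot.hold(seconds).
- bot.inverse_kinematics(position, orientation): joint angles nearest the present ones, or None.
- bot.read_camera(name): name is "scene" or "top"; returns a dict with "pixels" (480x640x3 uint8, blue, green, red), "fx", "fy", "cx", "cy" (pixels), "R" (3x3) and "t" (3): a world point X has camera coordinates R X + t. Camera axes: x right, y down, z forward; pixel columns grow to the right and rows downward; lengths in m; the calibration is good to about 2 mm. A picture is of the moment at which its call begins. There is no depth.
A pose or a line that the arm cannot do raises bot.MotionError and nothing moves.
- bot.job_done(): hands the job in; it is judged then, once.
Readings, each from a call of its own:
- bot.current_clock(): time.
- bot.current_joints(): joint angles.
- bot.current_joint_vel(): joint speeds.
- bot.current_effort(): joint torques, N m.
- bot.current_ee_pos(): TCP position.
- bot.current_tool_rot(): TCP orientation.
- bot.current_contact_force(): force on the tool from outside, world axes, zero at the start.
- bot.current_ft_torque(): the same for the moment, N m.
- bot.current_opening(): opening from 0.0 (shut) to 1.0 (fully open).
- bot.current_grip_force(): force on a finger pad.
Only numpy, scipy, OpenCV 4.12 (cv2) and the standard library are available. Lean on these libraries where they do the work, as an engineer would, in place of code of your own. Each camera call takes 0.05 s, during which the arm holds its last target. There are 200 camera calls.

## Working session

There is one attempt and no reset: what is moved stays moved. The work goes in short steps, each a Python script; the robot and the scene stay as the last script left them, time stands still between calls to the robot, and variables do not carry over. Pictures are saved under pics/ and viewed, at most 14 in all, crops included, and the job is handed in when it is done.

```bash
mkdir -p pics; ls
python3 - <<'E'
from workcell import bot
import cv2
for n in("scene","top"):
    c=bot.read_camera(n); cv2.imwrite(f"pics/{n}0.png",c["pixels"]); print(n,c["fx"],c["fy"],c["cx"],c["cy"],c["R"],c["t"])
print(bot.current_clock(),bot.current_tool_rot())
E
```

```text
pics
scene 560.8539120903079 560.8539120903079 313.5918698914222 242.6251452806965 [[-0.49474918  0.8690274   0.00382509]
 [ 0.64062407  0.36768314 -0.67409933]
 [-0.58721721 -0.33105965 -0.7386308 ]] [ 0.28818974 -0.28166223  1.69889294]
top 458.49248829805845 458.49248829805845 321.9805477190832 236.21478487702694 [[ 6.42702446e-04 -9.99986244e-01  5.20573428e-03]
 [-9.98041976e-01 -9.67025059e-04 -6.25402141e-02]
 [ 6.25443878e-02 -5.15534658e-03 -9.98028868e-01]] [-0.03008438  0.56746626  1.24105155]
0.1 [-6.63622863e-01 -3.07002363e+00  2.42698809e-03]
```

View pics/top0.png

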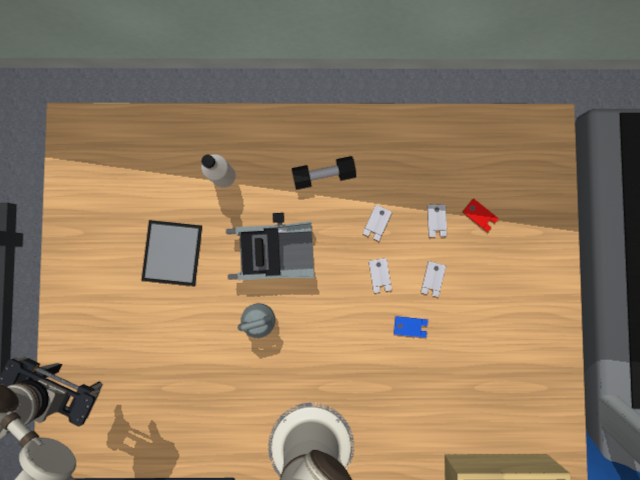

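View pics/scene0.png

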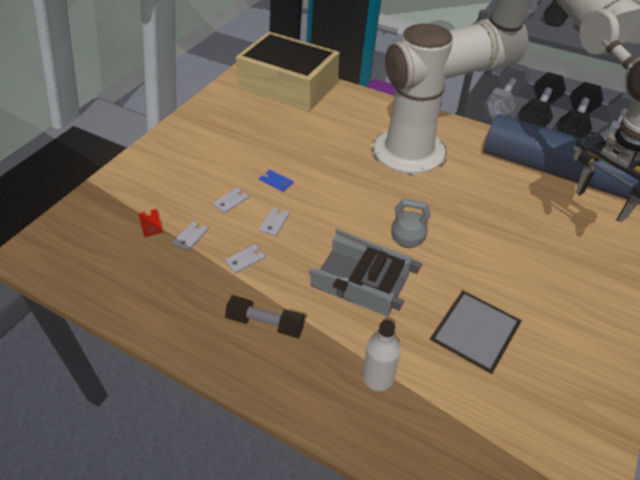

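The top view shows the case at about (275,252), with its end stops on the left (world +y) and the catch pad at (278,217) on the world +x side. The mat is at (172,253).

Could be mistaken for a plate:
- **Steel plates:** (377,222), (437,220), (380,275) and (433,279).
- **Blue look-alike:** (411,327), leave alone.
- **Red look-alike:** (480,215), leave alone.

I choose the four steel ones and will check them in a crop.

```bash
cat > h.py <<'E'
from workcell import bot
import cv2, numpy as np
from scipy.spatial.transform import Rotation as Rn
def ray(c,uv):
    d=np.array([(uv[0]-c["cx"])/c["fx"],(uv[1]-c["cy"])/c["fy"],1.])
    R=np.array(c["R"]); return -R.T@c["t"], R.T@d
def on_plane(c,uv,z):
    o,d=ray(c,uv); return (o+d*(z-o[2])/d[2])
def down(a):
    """tool pointing down, closing line (tool y) at world angle a, a wrapped to the half turn nearest 90 deg"""
    y=np.array([np.cos(a),np.sin(a),0]); z=np.array([0,0,-1.]); x=np.cross(y,z)
    return Rn.from_matrix(np.c_[x,y,z]).as_rotvec()
def plates(c):
    """steel plates: (centre xy, angle of +x axis, from the notch side)"""
    img=c["pixels"]; h=cv2.cvtColor(img,cv2.COLOR_BGR2HSV)
    m=((h[...,1]<40)&(h[...,2]>150)).astype(np.uint8)
    out=[]
    for k in cv2.findContours(m,cv2.RETR_EXTERNAL,cv2.CHAIN_APPROX_NONE)[0]:
        if not 300<cv2.contourArea(k)<1100: continue
        (u,v),s,_=cv2.minAreaRect(k)
        if not(1.4<max(s)/min(s)<2.3): continue
        q=np.array([on_plane(c,p[0],.008)[:2] for p in k],np.float32)
        (cx,cy),(w,l),_=r=cv2.minAreaRect(q)
        b=cv2.boxPoints(r); e=[b[1]-b[0],b[2]-b[1]]; e=max(e,key=np.linalg.norm); a=np.arctan2(e[1],e[0])
        M=cv2.moments(q.reshape(-1,1,2)); cen=np.array([M["m10"],M["m01"]])/M["m00"]
        off=float((cen-[cx,cy])@[np.cos(a),np.sin(a)])   # centroid lies away from the notch
        if off<0: a+=np.pi
        out.append((np.array([cx,cy]),(a+np.pi)%(2*np.pi)-np.pi,off,(round(u),round(v)),tuple(np.round(sorted((w,l)),4))))
    return out
E
python3 - <<'E'
from h import *
for n in("top","scene"):
    c=bot.read_camera(n); i=c["pixels"]; print(n)
    for p in plates(c): print(np.round(p[0],4),round(np.degrees(p[1]),1),round(p[2],4),p[3:])
    if n=="top":
        cv2.imwrite("pics/c1.png",cv2.resize(i[195:345,355:505],None,fx=4,fy=4,interpolation=cv2.INTER_CUBIC))
        cv2.imwrite("pics/c2.png",cv2.resize(i[200:300,210:330],None,fx=6,fy=6,interpolation=cv2.INTER_CUBIC))
        for nm,uv,z in(("bottle",(222,175),0),("kettle",(258,320),.05),("dumb",(325,172),.03),("mat",(172,253),.003),("pad",(278,217),.08),("mouth+x",(313,226),.05)): print(nm,np.round(on_plane(c,uv,z),3))
E
```

```text
top
[ 0.4515 -0.3354] -14.4 0.0025 ((433, 279), (np.float64(0.0496), np.float64(0.0891)))
[ 0.461  -0.1885] 9.0 0.0024 ((380, 275), (np.float64(0.0494), np.float64(0.0892)))
[ 0.608  -0.3488] 0.1 0.0006 ((437, 222), (np.float64(0.0499), np.float64(0.078)))
[ 0.607  -0.1823] -24.5 0.0024 ((377, 222), (np.float64(0.0503), np.float64(0.0894)))
bottle [0.74  0.251 0.   ]
kettle [0.343 0.14  0.05 ]
dumb [ 0.743 -0.038  0.03 ]
mat [0.521 0.385 0.003]
pad [0.614 0.086 0.08 ]
mouth+x [ 0.593 -0.005  0.05 ]
scene
[ 0.6099 -0.1823] -24.8 0.0029 ((244, 257), (np.float64(0.0494), np.float64(0.0898)))
[ 0.6093 -0.349 ] 2.3 0.0005 ((192, 232), (np.float64(0.0478), np.float64(0.0766)))
[ 0.4658 -0.1888] 8.8 0.0009 ((274, 220), (np.float64(0.048), np.float64(0.0932)))
[-0.5113 -0.1621] -158.2 -0.0073 ((423, 58), (np.float64(0.1833), np.float64(0.2165)))
```

View pics/c1.png

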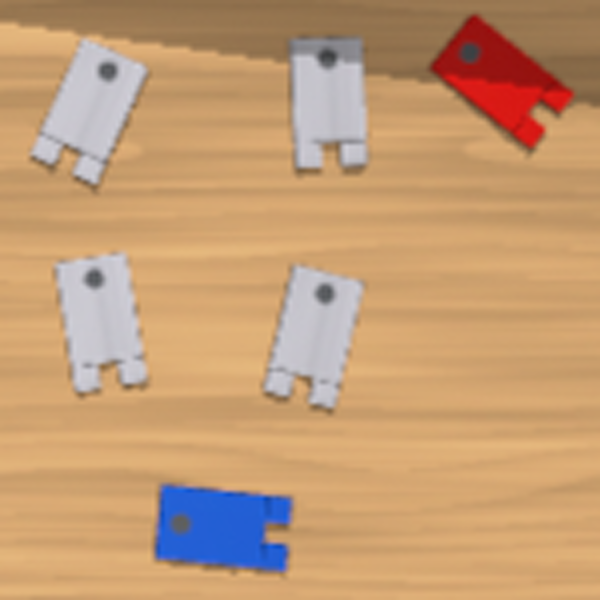

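View pics/c2.png

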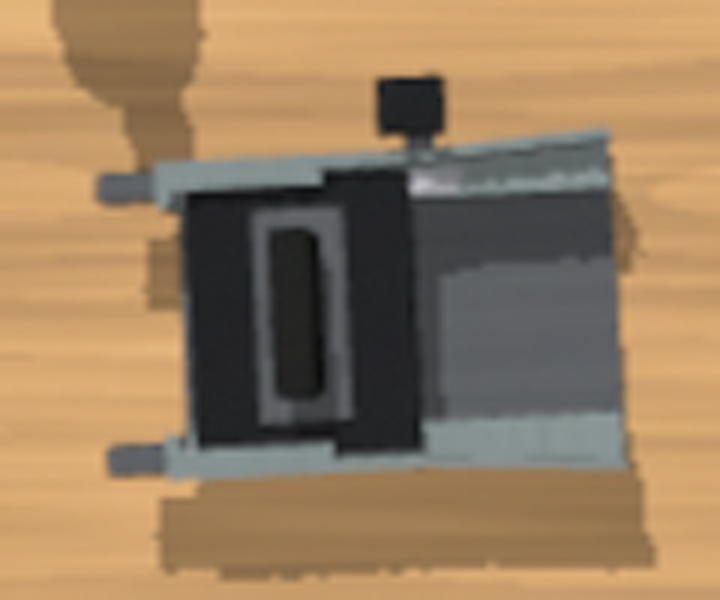

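The crops confirm four silver plates, all with notches toward the robot (world -x) and the hole at the far end. In the case crop the cover spans u 183–420, the press pad is at (410,105) and the case is turned about 3°. Next I'll fit the case pose.

```bash
cat >> h.py <<'E'
def to_px(c,X):
    p=np.array(c["R"])@X+c["t"]; return np.array([c["fx"]*p[0]/p[2]+c["cx"],c["fy"]*p[1]/p[2]+c["cy"]])
E
python3 - <<'E'
from h import *
for n in("top","scene"):
    c=bot.read_camera(n); i=c["pixels"]; h=cv2.cvtColor(i,cv2.COLOR_BGR2HSV); print(n)
    m=(h[...,2]<62).astype(np.uint8)
    # regions near the case / pad
    for k in cv2.findContours(m,cv2.RETR_EXTERNAL,cv2.CHAIN_APPROX_NONE)[0]:
        A=cv2.contourArea(k)
        if A<40: continue
        (u,v),s,a=cv2.minAreaRect(k); X=on_plane(c,(u,v),.055)
        if np.hypot(X[0]-.54,X[1]-.09)>.14: continue
        print("blob",A,np.round((u,v),1),"z.055",np.round(X,4),"z.08",np.round(on_plane(c,(u,v),.08),4))
        if A>300:
            q=cv2.approxPolyDP(k,2.5,True)[:,0]; print([(int(x),int(y),*np.round(on_plane(c,(x,y),.058)[:2],4).tolist()) for x,y in q])
    if n=="top":
        # cover trailing edge, subpixel per row, at 50% level
        g=cv2.GaussianBlur(h[...,2],(1,1),0).astype(float); P=[];Q=[]
        for v in range(235,272):
            r=g[v]; 
            for u in range(272,288):
                if r[u]<55<=r[u+1]: P.append((u+(55-r[u])/(r[u+1]-r[u]),v));break
        P=np.array(P); f=np.polyfit(P[:,1],P[:,0],1); res=P[:,0]-np.polyval(f,P[:,1]); P=P[abs(res)<1]; f=np.polyfit(P[:,1],P[:,0],1)
        a,b=[on_plane(c,(np.polyval(f,v),v),.05) for v in(235,270)]; print("edge",a,b,"yaw",np.degrees(np.arctan2(-(a-b)[0],(a-b)[1])) ,np.degrees(np.arctan2((a-b)[1],(a-b)[0])))
    gm=((h[...,1]<40)&(h[...,2]>90)&(h[...,2]<190)).astype(np.uint8)
    for k in cv2.findContours(gm,cv2.RETR_EXTERNAL,cv2.CHAIN_APPROX_NONE)[0]:
        if 1500<cv2.contourArea(k)<9000:
            (u,v),s,a=cv2.minAreaRect(k); print("grey",cv2.contourArea(k),np.round((u,v)),on_plane(c,(u,v),.003))
            w=np.array([on_plane(c,p[0],.003)[:2] for p in k],np.float32); print(cv2.minAreaRect(w))
    v=h[...,2]
    if n=="top": print(v[240:276:6,230:300:2])
E
```

```text
top
blob 1596.5 [260.4 251.8] z.055 [0.5235 0.134  0.055 ] z.08 [0.5228 0.1308 0.08  ]
[(276, 228, 0.5867, 0.0929), (241, 232, 0.576, 0.1858), (243, 273, 0.4674, 0.1792), (279, 274, 0.4648, 0.0841)]
blob 79.0 [278.  217.5] z.055 [0.6151 0.088  0.055 ] z.08 [0.6125 0.0857 0.08  ]
edge [0.56861791 0.08658567 0.05      ] [0.47525809 0.08239434 0.05      ] yaw -87.4294680672405 2.5705319327594984
grey 1861.0 [ 44. 458.] [-0.03097385  0.71846991  0.003     ]
((-0.03082994371652603, 0.7171606421470642), (0.1617518663406372, 0.10716871917247772), 89.90204620361328)
grey 2032.0 [306. 452.] [-0.01568074  0.01394467  0.003     ]
((-0.015296153724193573, 0.013840168714523315), (0.15564589202404022, 0.190106600522995), 24.043176651000977)
grey 1711.5 [617. 396.] [ 0.13370623 -0.83611558  0.003     ]
((0.134378582239151, -0.8360081911087036), (0.20673097670078278, 0.1001121997833252), 10.209128379821777)
grey 2489.0 [171. 253.] [0.52216367 0.38765185 0.003     ]
((0.5225538015365601, 0.38739925622940063), (0.13088975846767426, 0.15106402337551117), 84.26815032958984)
grey 4180.0 [612. 233.] [ 0.5
[... 1340 characters left out ...]
.1249), (374, 281, 0.5554, 0.1433), (386, 258, 0.4784, 0.138), (390, 257, 0.4708, 0.1449), (392, 262, 0.4827, 0.1555), (377, 288, 0.5703, 0.1579), (389, 292, 0.5672, 0.1862), (403, 260, 0.4641, 0.1755)]
grey 1542.5 [381. 362.] [0.70699938 0.23779255 0.003     ]
((0.7044952511787415, 0.2373470664024353), (0.13695518672466278, 0.0709356814622879), 19.28062629699707)
grey 3178.0 [476. 329.] [0.52523699 0.38631137 0.003     ]
((0.5238312482833862, 0.38680726289749146), (0.13052643835544586, 0.15089194476604462), 84.21179962158203)
grey 2810.5 [602.  26.] [-1.1017672   0.35973533  0.003     ]
((-1.141453742980957, 0.3945977985858917), (0.4888303279876709, 0.30960512161254883), 21.477420806884766)
```

```bash
cat >> h.py <<'E'
HOME=np.array([.522,.1345]); YAW=np.radians(2.8)
def case(x,y):
    c,s=np.cos(YAW),np.sin(YAW); return HOME+[c*x-s*y,s*x+c*y]
def orient(xy,z,a):
    """of the two half turns the one with the last joint nearest mid range"""
    best=None
    for k in(0,np.pi):
        r=down(a+k); j=bot.inverse_kinematics([*xy,z],r)
        if j is not None and (best is None or abs(j[5])<best[0]): best=(abs(j[5]),r)
    return best[1]
def over(xy,a,z=.30):
    p=bot.current_ee_pos()
    if p[2]<z-.005: bot.line_to([p[0],p[1],z],max_speed=.2)
    r=orient(xy,z,a); bot.goto([*xy,z],r); return r
def F(): return np.round(bot.current_contact_force(),1)
A=YAW+np.pi/2   # closing line along the case's y
E
python3 - <<'E'
from h import *
xy=case(88,-55) if 0 else case(.088,-.055)
bot.set_gripper(0.0)
r=over(xy,A); bot.line_to([*xy,.09],max_speed=.15); print(F(),bot.current_joints())
for z in(.081,.078,.075,.073,.072,.071,.0705,.070):
    bot.line_to([*xy,z],max_speed=.03); f=F(); print(z,np.round(bot.current_ee_pos(),4),f)
    if f[2]>22: break
bot.hold(.4)
c=bot.read_camera("top"); i=c["pixels"]
cv2.imwrite("pics/p3.png",cv2.resize(i[200:300,210:330],None,fx=6,fy=6,interpolation=cv2.INTER_CUBIC))
bot.line_to([*xy,.3],max_speed=.2); print(bot.current_clock())
c=bot.read_camera("top"); i=c["pixels"]
cv2.imwrite("pics/p4.png",cv2.resize(i[200:300,210:330],None,fx=5,fy=5,interpolation=cv2.INTER_CUBIC))
E
```

```text
[0.2 0.6 0.3] [-5.90862164e-02  3.85769319e-01  1.57642061e+00  2.89971263e-05
  1.17737606e+00  1.46281716e+00]
0.081 [0.6124 0.0839 0.0808] [0.2 0.2 0.5]
0.078 [0.6128 0.0839 0.0781] [ 1.1 -0.2  1.4]
0.075 [0.6123 0.0839 0.0746] [-0.2  0.6 -0.3]
0.073 [0.6124 0.0838 0.0728] [-0.7 -0.   1.7]
0.072 [0.6125 0.0838 0.0719] [-0.8  0.3  1.7]
0.071 [0.6126 0.0838 0.0709] [-0.7 -0.   2.7]
0.0705 [0.6126 0.0838 0.0705] [-0.1  0.7  1.4]
0.07 [0.6126 0.0839 0.0703] [-1.4  0.2  4.5]
9.8
```

View pics/p4.png

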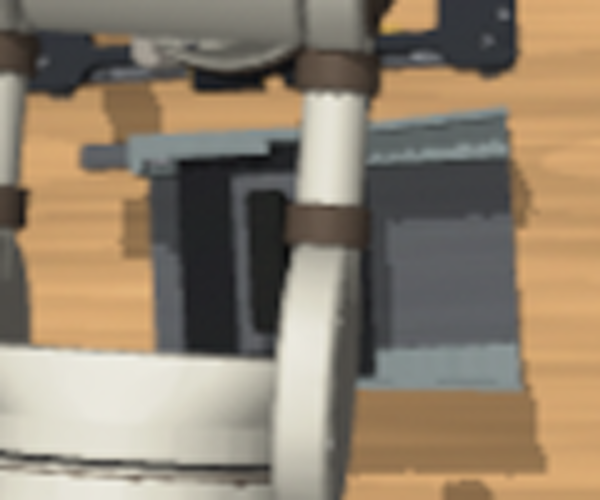

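The cover has popped back about 10 mm: there is now a gap at u≈155–180. Next I take the grip and slide it out.

Run:
```python
from h import *
xy=case(0,-.0095)
r=over(xy,A,.25); bot.set_gripper(.6)
bot.line_to([*xy,.0625],max_speed=.12); print(np.round(bot.current_ee_pos(),4),F())
bot.set_gripper(0,8); bot.hold(.3)
print("soft",bot.current_opening()*92,bot.current_grip_force(),F(),np.round(bot.current_ft_torque(),2))
bot.set_gripper(0,40); bot.hold(.3)
print("hard",bot.current_opening()*92,bot.current_grip_force(),F(),np.round(bot.current_ft_torque(),2))
for y in(-.02,-.04,-.06,-.082):
    bot.line_to([*case(0,y),.0625],max_speed=.05); print(y,np.round(bot.current_ee_pos()-np.array([*case(0,y),.0625]),4),F(),np.round(bot.current_ft_torque(),2),bot.current_opening()*92)
```

```text
[0.5231 0.125  0.0633] [-0.2 -0.2  0.5]
soft 19.922080504777952 7.999613508582115 [-0.7 -3.3  1.5] [-0.51  0.11 -0.01]
hard 19.562955703166928 40.00025153160095 [-0.2 -2.9  1.8] [-0.58  0.07 -0.03]
-0.02 [ 0.     -0.0002  0.0001] [0.3 0.  2.5] [-0.    0.21  0.03] 19.781662769613447
-0.04 [ 0.0002 -0.0008  0.0001] [-0.1 -2.1  4.1] [-0.15  0.17  0.02] 19.612809217474624
-0.06 [ 0.0001 -0.0005  0.0001] [-0.   0.   3.5] [ 0.05  0.17 -0.05] 19.711471711680655
-0.082 [ 0.0001 -0.0003  0.0001] [-0.2 -0.3  4.5] [0.24 0.13 0.06] 19.565512342350512
```

Run:
```python
from h import *
m=np.array([.523,.387]); p=case(0,-.082)
bot.line_to([*p,.2],max_speed=.12); print(F(),bot.current_opening()*92,np.round(bot.current_ee_pos(),4))
bot.line_to([*m,.2],max_speed=.2); print(F(),bot.current_opening()*92)
bot.line_to([*m,.03],max_speed=.15)
for z in(.02,.018,.0165,.0155,.0145):
    bot.line_to([*m,z],max_speed=.03); f=F(); print(z,f)
    if f[2]>4: break
bot.set_gripper(.6); bot.hold(.2); bot.line_to([*m,.25],max_speed=.2)
# move out of the view, over the free side
bot.goto([.25,.45,.3],orient((.25,.45),.3,A)); bot.hold(.5)
c=bot.read_camera("top"); i=c["pixels"]; cv2.imwrite("pics/p5.png",cv2.resize(i[195:295,135:325],None,fx=4,fy=4,interpolation=cv2.INTER_CUBIC)); cv2.imwrite("pics/top5.png",i)
s=bot.read_camera("scene"); cv2.imwrite("pics/scene5.png",s["pixels"])
cv2.imwrite("pics/p6.png",cv2.resize(s["pixels"][220:320,300:430],None,fx=6,fy=6,interpolation=cv2.INTER_CUBIC))
for p in plates(c): print(np.round(p[0],4),round(np.degrees(p[1]),1),round(p[2],4),p[3:])
print(bot.current_clock())
```

```text
[-0.8  0.  -4.4] 20.0570527988083 [0.5252 0.0527 0.1988]
[ 0.2 -0.4 -4.5] 19.789221519044844
0.02 [-0.5 -0.2 -3.9]
0.018 [ 0.2  0.1 -4.4]
0.0165 [-0.5 -1.3 -4.1]
0.0155 [ 0.7  0.3 -3.2]
0.0145 [-3.8 -2.   5.9]
[ 0.4515 -0.3354] -14.4 0.0024 ((433, 279), (np.float64(0.0496), np.float64(0.0891)))
[ 0.461  -0.1885] 9.0 0.0025 ((380, 275), (np.float64(0.0494), np.float64(0.0892)))
[ 0.608  -0.3487] 0.1 0.0007 ((437, 222), (np.float64(0.05), np.float64(0.078)))
[ 0.6297 -0.1941] 155.5 -0.002 ((381, 214), (np.float64(0.0501), np.float64(0.0889)))
27.525
```

View pics/p5.png

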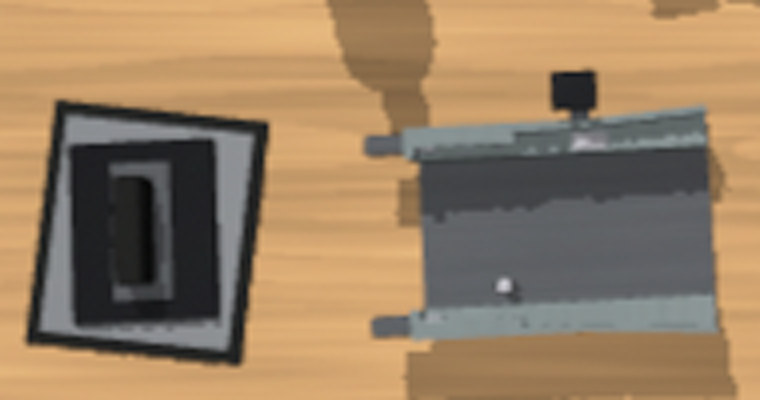

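View pics/p6.png

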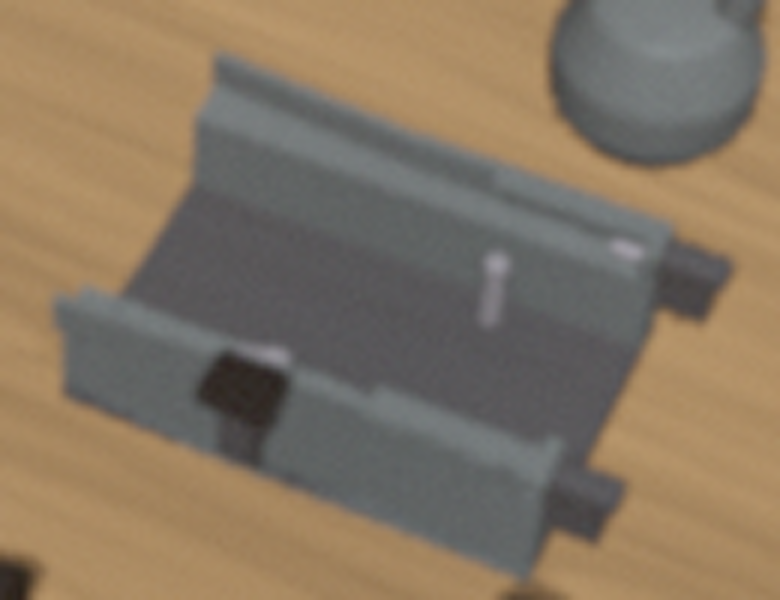

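The cover lies grip-up on the mat, at (145,235) in the crop. The pin top shows at (503,285) in the top crop and (497,258) in the scene crop. One plate was knocked aside, and its end is now in shadow. Next I triangulate the pin and re-detect the plates with a shadow-tolerant mask.

```bash
sed -i 's/(h\[...,1\]<40)&(h\[...,2\]>150)/(h[...,1]<50)\&(h[...,2]>85)/' h.py
cat >> h.py <<'E'
def two_view(c1,p1,c2,p2):
    o1,d1=ray(c1,p1); o2,d2=ray(c2,p2)
    s=np.linalg.lstsq(np.c_[d1,-d2],o2-o1,rcond=None)[0]; a,b=o1+d1*s[0],o2+d2*s[1]; return (a+b)/2,np.linalg.norm(a-b)
def bright(c,x0,x1,y0,y1,t=185):
    g=cv2.cvtColor(c["pixels"],cv2.COLOR_BGR2GRAY)[y0:y1,x0:x1].astype(float); w=np.clip(g-t,0,None); v,u=np.mgrid[y0:y1,x0:x1]; return (u*w).sum()/w.sum(),(v*w).sum()/w.sum()
E
python3 - <<'E'
from h import *
T=bot.read_camera("top"); S=bot.read_camera("scene")
a=bright(T,256,266,260,270,130); b=bright(S,378,387,258,267,150); print(a,b)
print(two_view(T,a,S,b),on_plane(T,a,.046),on_plane(S,b,.046),"expected y0",case(-.037,0))
for p in plates(T): print(np.round(p[0],4),round(np.degrees(p[1]),1),round(p[2],4),p[3:])
cv2.imwrite("pics/c7.png",cv2.resize(T["pixels"][190:310,350:470],None,fx=5,fy=5,interpolation=cv2.INTER_CUBIC))
# guides: mid-line of the channel at several rows of the top image (bed dark grey between the inner wall faces)
g=cv2.cvtColor(T["pixels"],cv2.COLOR_BGR2GRAY)
print(g[222:286,300].tolist())
E
```

```text
(np.float64(260.49038461538464), np.float64(265.8918269230769)) (np.float64(nan), np.float64(nan))
 ** On entry to DLASCL parameter number  4 had an illegal value
 ** On entry to DLASCL parameter number  4 had an illegal value
 ** On entry to DLASCL parameter number  4 had an illegal value
 ** On entry to DLASCL parameter number  4 had an illegal value
 ** On entry to DLASCL parameter number  5 had an illegal value
 ** On entry to DLASCL parameter number  4 had an illegal valueh.py:52: RuntimeWarning: invalid value encountered in scalar divide
  g=cv2.cvtColor(c["pixels"],cv2.COLOR_BGR2GRAY)[y0:y1,x0:x1].astype(float); w=np.clip(g-t,0,None); v,u=np.mgrid[y0:y1,x0:x1]; return (u*w).sum()/w.sum(),(v*w).sum()/w.sum()
Traceback (most recent call last):
  File "h.py", line 50, in two_view
    s=np.linalg.lstsq(np.c_[d1,-d2],o2-o1,rcond=None)[0]; a,b=o1+d1*s[0],o2+d2*s[1]; return (a+b)/2,np.linalg.norm(a-b)
      ~~~~~~~~~~~~~~~^^^^^^^^^^^^^^^^^^^^^^^^^^^^^^^^
numpy.linalg.LinAlgError: SVD did not converge in Linear Least Squares
```

Run:
```python
from h import *
T=bot.read_camera("top"); S=bot.read_camera("scene")
a=bright(T,256,266,260,270,130); b=bright(S,379,387,259,267,112); print(a,b)
print(two_view(T,a,S,b),on_plane(T,a,.046),on_plane(S,b,.046),"expected y0",case(-.037,0))
for p in plates(T): print(np.round(p[0],4),round(np.degrees(p[1]),1),round(p[2],4),p[3:])
cv2.imwrite("pics/c7.png",cv2.resize(T["pixels"][190:310,350:470],None,fx=5,fy=5,interpolation=cv2.INTER_CUBIC))
g=cv2.cvtColor(T["pixels"],cv2.COLOR_BGR2GRAY); print(g[222:286,300].tolist())
g=cv2.cvtColor(S["pixels"],cv2.COLOR_BGR2GRAY); print(g[256:276,376:390])
```

```text
(np.float64(260.4916067146283), np.float64(265.89448441247004)) (np.float64(382.36119402985076), np.float64(263.75223880597014))
(array([0.48640989, 0.13450615, 0.04310697]), np.float64(0.0013295131420406336)) [0.48612234 0.13473562 0.046     ] [0.48912942 0.13473398 0.046     ] expected y0 [0.48504417 0.13269256]
[ 0.4513 -0.3355] -14.8 0.0021 ((433, 279), (np.float64(0.05), np.float64(0.0895)))
[ 0.4612 -0.1888] 8.8 0.0024 ((380, 275), (np.float64(0.0505), np.float64(0.0897)))
[ 0.6134 -0.3483] 2.1 0.0022 ((437, 220), (np.float64(0.051), np.float64(0.0898)))
[ 0.6295 -0.1938] -24.5 0.0022 ((381, 214), (np.float64(0.0506), np.float64(0.0901)))
[151, 131, 99, 98, 101, 101, 101, 116, 147, 128, 60, 66, 66, 67, 67, 66, 65, 65, 66, 67, 67, 76, 95, 98, 100, 98, 97, 96, 97, 99, 99, 99, 98, 97, 96, 97, 96, 96, 97, 99, 99, 99, 98, 96, 96, 96, 105, 127, 142, 142, 142, 142, 143, 139, 133, 142, 129, 126, 127, 124, 124, 124, 123, 123]
[[105 105 109 112 118 119 122 124 122 119 122 119 118 116]
 [ 99  96 100 103 107 111 115 117 120 119 120 121 121 122]
 [ 96  97  98  97 100 101 105 109 112 116 118
[... 317 characters left out ...]
8  97  96 109 134 150 147 129 108  97  99  97 101]
 [ 96  99  98  97 102 125 135 133 116 102  98  99  99  97]
 [ 95  96  99  94 101 114 123 118 104  96  97  98 100  98]
 [ 90  93  95  94 100 115 122 115 100  97  97  99  99  99]
 [ 88  89  91  91 104 118 123 114 100  95 100 100  98  98]
 [ 86  89  90  91 107 121 124 115  96  93  96  98  98  99]
 [ 90  86  87  93 108 121 123 110  95  93  94  95  96  98]
 [ 86  88  87  93 110 123 122 105  94  90  89  91  92  95]
 [ 87  88  88  96 113 124 118 101  89  89  87  89  89  93]
 [ 87  88  87  93 112 118 112  98  88  88  85  86  89  87]
 [ 86  90  86  91  97 103  99  93  87  88  87  88  87  88]
 [ 87  88  88  88  87  92  89  88  87  86  88  88  88  86]]
```

View pics/c7.png

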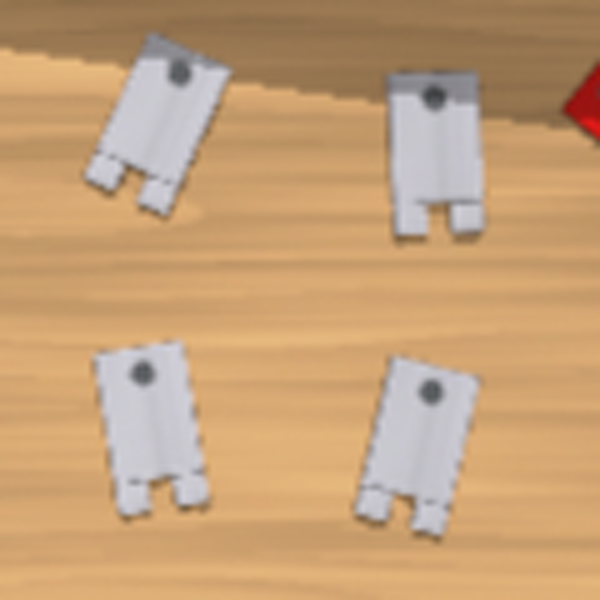

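All four plates now give sound fits of about 50 x 90 mm, with notches toward -x. I start with the plate at (380,275).

```bash
cat >> h.py <<'E'
PIN=np.array([.4868,.1345])
def pick(xy,a):
    """grip a plate (centre xy, axis angle a) across its width; returns the half turn k used"""
    a=(a+np.pi/2)%np.pi-np.pi/2 if abs(a)<np.pi/2 else a
    def j6(k): 
        j=[bot.inverse_kinematics([*xy,.15],down(a+np.pi/2+k)),bot.inverse_kinematics([*case(0,0),.15],down(A+k))]
        return 9 if any(q is None for q in j) else max(abs(q[5]) for q in j)
    k=min((0,np.pi),key=j6)
    p=bot.current_ee_pos()
    if p[2]<.2: bot.line_to([p[0],p[1],.2],max_speed=.2)
    bot.goto([*xy,.2],down(a+np.pi/2+k)); bot.set_gripper(.8)
    bot.line_to([*xy,.02],max_speed=.2); bot.line_to([*xy,.002],max_speed=.04)
    bot.set_gripper(0,40); print("grip",bot.current_opening()*92,bot.current_grip_force(),np.round(bot.current_ee_pos(),4),F())
    bot.line_to([*xy,.2],max_speed=.2); print("up",bot.current_opening()*92,F()); return k
def place(n,k,pin=PIN):
    """lower the held plate as layer n; sidesteps along the case if it lands on the pin"""
    u=np.array([np.cos(YAW),np.sin(YAW)]); v=np.array([-u[1],u[0]]); c0=pin+.037*u
    bot.goto([*c0,.2],down(A+k)); bot.line_to([*c0,.055],max_speed=.15); bot.hold(.2); f0=F()
    end=.0115+.008*n+.001
    for dy in(0,.002,-.002,.0035,-.0035):
        c=c0+dy*v; bot.line_to([*c,.055],max_speed=.03); ok=True
        for z in np.r_[np.arange(.050,end+.002,-.004),end+.0015,end]:
            bot.line_to([*c,z],max_speed=.04); d=F()-f0
            if d[2]>5 and z>end+.004: ok=False; print("blocked",dy,z,d); break
        if ok: break
    print("place dy",dy,"F",F()-f0,np.round(bot.current_ee_pos(),4),bot.current_opening()*92)
    if not ok: return None
    bot.set_gripper(.66); bot.hold(.1); bot.line_to([*c,.2],max_speed=.2); return dy
E
python3 - <<'E'
from h import *
k=pick(np.array([.4612,-.1888]),np.radians(8.8)); print(k,bot.current_joints()[5])
print(place(0,k))
bot.goto([.42,-.35,.25],bot.current_tool_rot()); bot.hold(.2)
T=bot.read_camera("top"); cv2.imwrite("pics/p8.png",cv2.resize(T["pixels"][200:300,210:330],None,fx=6,fy=6,interpolation=cv2.INTER_CUBIC))
for p in plates(T): print(np.round(p[0],4),round(np.degrees(p[1]),1),round(p[2],4),p[3:])
print(bot.current_clock())
E
```

```text
grip 49.59459095720184 40.00020146369934 [ 0.4614 -0.189   0.0022] [-0.3 -1.7 -0.3]
up 49.25138393809139 [ 0.3  0.1 -3.2]
3.141592653589793 0.7856968167093393
place dy 0 F [-0.6 -1.1  0.7] [0.5237 0.1363 0.0124] 49.48708281749147
0
[ 0.4512 -0.3361] -14.8 0.0031 ((433, 279), (np.float64(0.0513), np.float64(0.0895)))
[ 0.6134 -0.3483] 2.1 0.0022 ((437, 220), (np.float64(0.051), np.float64(0.0898)))
[ 0.6295 -0.1937] -24.5 0.0023 ((381, 214), (np.float64(0.0508), np.float64(0.0901)))
43.1083
```

View pics/p8.png

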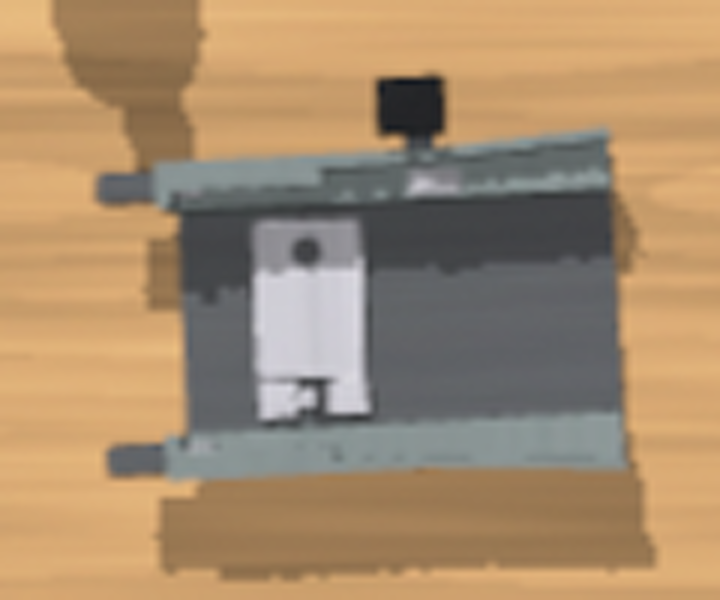

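The first plate lies square in the case, with the pin inside its notch at about (302,398). I'll do the other three the same way, re-detecting before each.

Run:
```python
from h import *
for n in(1,2,3):
    T=bot.read_camera("top"); P=[p for p in plates(T) if p[0][1]<-.05 and p[4][1]<.095 and p[0][0]>.3]
    print(n,[(np.round(p[0],4).tolist(),round(np.degrees(p[1]),1),p[4]) for p in P])
    p=max(P,key=lambda p:p[0][0]*.3+p[0][1])
    k=pick(p[0],p[1])
    if not 47<bot.current_opening()*92<52: print("lost"); break
    if place(n,k) is None: break
    bot.goto([.42,-.12,.25],bot.current_tool_rot()); bot.hold(.1); print(bot.current_clock())
bot.goto([.35,-.35,.25],bot.current_tool_rot())
T=bot.read_camera("top"); cv2.imwrite("pics/p9.png",T["pixels"][100:360,100:520])
cv2.imwrite("pics/p10.png",cv2.resize(T["pixels"][200:300,210:330],None,fx=6,fy=6,interpolation=cv2.INTER_CUBIC))
```

```text
1 [([0.4512, -0.3361], np.float32(-14.8), (np.float64(0.0513), np.float64(0.0895))), ([0.6134, -0.3483], np.float32(2.1), (np.float64(0.051), np.float64(0.0898))), ([0.6294, -0.1939], np.float32(-24.5), (np.float64(0.0504), np.float64(0.0901)))]
grip 49.41031532984873 40.00006914138794 [ 0.6295 -0.194   0.0022] [-0.3 -0.4  1.4]
up 49.27619447844353 [ 0.  -0.4 -2.9]
place dy 0 F [ 0.6 -0.8  1.2] [0.5237 0.1363 0.0204] 48.968764473553115
55.725
2 [([0.4513, -0.3355], np.float32(-14.8), (np.float64(0.05), np.float64(0.0895))), ([0.6134, -0.3483], np.float32(2.1), (np.float64(0.051), np.float64(0.0898)))]
grip 49.18966415058446 39.99936819076538 [ 0.6134 -0.3486  0.0022] [ 0.7 -1.4  1. ]
up 49.204595981102884 [-0.3  0.3 -3.5]
place dy 0 F [-0.4  1.1  0.1] [0.5237 0.1363 0.0284] 49.443421599037094
68.4083
3 [([0.4513, -0.3355], np.float32(-14.8), (np.float64(0.05), np.float64(0.0895)))]
grip 49.22760617055734 40.00021040439606 [ 0.4514 -0.3358  0.0022] [-1.  -0.3  0.6]
up 49.18666298883334 [-0.5  0.1 -2.4]
place dy 0 F [ 0.2 -0.6  0.6] [0.5237 0.1363 0.0364] 49.0649007049928
80.2333
```

View pics/p10.png

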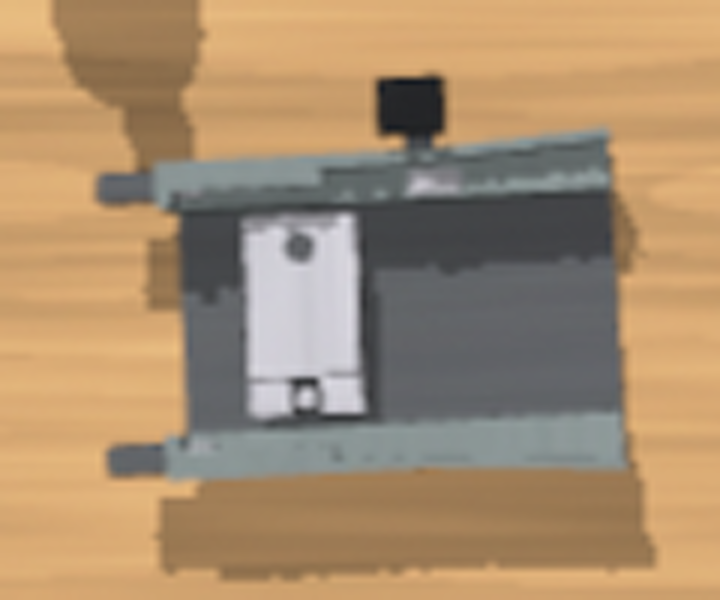

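The stack is square, with the pin through all four notches at (305,397). Next I fetch the cover and slide it home.

Run:
```python
from h import *
m=np.array([.523,.387]); p=bot.current_ee_pos()
bot.line_to([p[0],p[1],.3],max_speed=.2)
r=down(A); 
j=bot.inverse_kinematics([*m,.25],r); print(j)
over(m,A,.3); bot.set_gripper(.6)
bot.line_to([*m,.03],max_speed=.2); bot.line_to([*m,.0155],max_speed=.05)
bot.set_gripper(0,50); print("grip",bot.current_opening()*92,F(),np.round(bot.current_ee_pos(),4))
bot.line_to([*m,.2],max_speed=.12); bot.hold(.1); print("up",bot.current_opening()*92,F())
q=case(0,-.082)
bot.line_to([*q,.2],max_speed=.15); print("over",bot.current_opening()*92,F(),np.round(bot.current_ft_torque(),2),bot.current_clock())
S=bot.read_camera("scene"); cv2.imwrite("pics/p11.png",cv2.resize(S["pixels"][120:340,280:520],None,fx=2.5,fy=2.5))
```

```text
[ 4.51698637e-01  3.33037957e-01  1.32044253e+00 -4.44089210e-16
  1.48811217e+00 -1.16796691e+00]
grip 20.000372871709768 [ 0.2  0.3 -0.1] [0.5231 0.3871 0.0156]
up 19.941748929188126 [-0.1  0.8 -4. ]
over 19.625597828424993 [-0.2  0.5 -4.5] [ 0.08 -0.04 -0.01] 91.3417
```

View pics/p11.png

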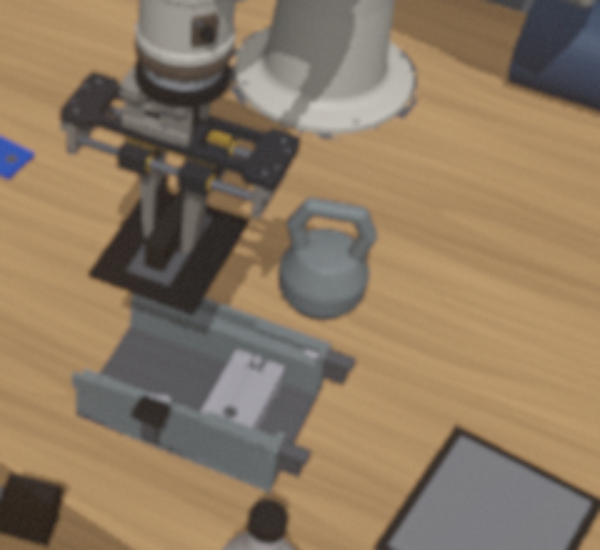

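The cover hangs level in the grip over the run-in, at (160,255). Now I lower it and slide it in.

Run:
```python
from h import *
q=case(0,-.082)
bot.line_to([*q,.075],max_speed=.12); f0=F()
for z in(.068,.065,.0635,.0625):
    bot.line_to([*q,z],max_speed=.03); print(z,F()-f0,np.round(bot.current_ft_torque(),2))
v=np.array([-np.sin(YAW),np.cos(YAW)]); u=np.array([v[1],-v[0]])
for y in np.r_[np.arange(-.072,-.012,.01),np.arange(-.012,.008,.002)]:
    bot.line_to([*case(0,y),.0625],max_speed=.04); f=bot.current_contact_force()-f0; e=bot.current_ee_pos()
    print(round(y,3),"Fy",round(f[:2]@v,1),"Fx",round(f[:2]@u,1),"Fz",round(f[2],1),"yact",round((e[:2]-HOME)@v,4),"z",round(e[2],4),np.round(bot.current_ft_torque(),2),round(bot.current_opening()*92,2))
    if f[:2]@v<-22 or abs(f[2])>25 or abs(f[:2]@u)>15: break
print(bot.current_clock())
```

```text
0.068 [ 5.5  0.4 -0.8] [ 0.26 -1.13 -0.16]
0.065 [-0.6  0.8  7.2] [ 0.22 -0.45 -0.05]
0.0635 [-2.9 -0.7 11.6] [ 0.32  0.04 -0.1 ]
0.0625 [-4.3 -0.3 12.7] [ 0.26  0.3  -0.12]
-0.072 Fy -4.6 Fx -0.9 Fz 8.5 yact -0.0735 z 0.0647 [-0.39 -0.49 -0.25] 19.84
-0.062 Fy -4.6 Fx 0.4 Fz 7.8 yact -0.0635 z 0.0647 [-0.41 -0.63 -0.3 ] 20.06
-0.052 Fy -20.8 Fx 6.5 Fz 3.5 yact -0.0583 z 0.0652 [-3.41 -1.19  1.12] 19.79
-0.042 Fy -7.3 Fx 1.1 Fz 4.9 yact -0.0434 z 0.0637 [-0.87 -0.81 -0.38] 20.04
-0.032 Fy -5.3 Fx 1.2 Fz 5.0 yact -0.0328 z 0.0636 [-0.62 -0.78 -0.28] 19.39
-0.022 Fy -6.9 Fx 0.7 Fz 6.0 yact -0.0228 z 0.0636 [-0.57 -0.66 -0.32] 19.86
-0.012 Fy -5.3 Fx 0.7 Fz 4.7 yact -0.0127 z 0.0636 [-0.58 -0.73 -0.38] 19.96
-0.01 Fy -6.3 Fx 0.6 Fz 5.1 yact -0.0111 z 0.0636 [-0.84 -0.61 -0.29] 19.84
-0.008 Fy -7.0 Fx 1.5 Fz 5.4 yact -0.0092 z 0.0636 [-0.89 -0.68 -0.24] 19.89
-0.006 Fy -9.9 Fx 1.9 Fz 4.9 yact -0.0081 z 0.0636 [-1.43 -0.76  0.  ] 19.77
-0.004 Fy -12.9 Fx 2.5 Fz 5.2 yact -0.0068 z 0.0637 [-1.85 -0.84  0.06] 19.69
-0.002 Fy -14.5 Fx 1.4 Fz 6.1 yact -0.0052 z 0.0637 [-2.13 -0.85  0.09] 19.98
0.0 Fy -15.7 Fx 1.9 Fz 4.8 yact -0.0035 z 0.0637 [-2.3  -0.82  0.08] 19.73
0.002 Fy -17.6 Fx 1.0 Fz 4.9 yact -0.0017 z 0.0637 [-2.43 -0.8   0.1 ] 19.52
0.004 Fy -16.4 Fx 1.0 Fz 5.4 yact 0.0003 z 0.0637 [-2.34 -0.83  0.13] 19.45
0.006 Fy -17.4 Fx 1.4 Fz 5.7 yact 0.0021 z 0.0637 [-2.48 -0.84  0.09] 19.74
98.7667
```

Run:
```python
from h import *
v=np.array([-np.sin(YAW),np.cos(YAW)])
for y in np.arange(.008,.020,.0015):
    bot.line_to([*case(0,y),.0625],max_speed=.03); f=bot.current_contact_force(); e=bot.current_ee_pos()
    print(round(y,4),"Fy",round(f[:2]@v,1),"yact",round((e[:2]-HOME)@v,4),"Fz",round(f[2],1))
    if f[:2]@v<-27: break
e=bot.current_ee_pos()
bot.set_gripper(.5); bot.hold(.3); e=bot.current_ee_pos(); print(F())
bot.line_to([e[0],e[1],.25],max_speed=.15); bot.goto([.35,-.35,.25],bot.current_tool_rot()); bot.hold(.2)
T=bot.read_camera("top"); S=bot.read_camera("scene")
a=cv2.resize(T["pixels"][205:290,225:320],None,fx=6,fy=6,interpolation=cv2.INTER_CUBIC)
cv2.imwrite("pics/p12.png",a); cv2.imwrite("pics/p13.png",cv2.resize(S["pixels"][220:320,300:430],None,fx=6,fy=6,interpolation=cv2.INTER_CUBIC))
h=cv2.cvtColor(T["pixels"],cv2.COLOR_BGR2HSV)[...,2].astype(float); 
for C,n in((T,"top"),(S,"scene")):
    m=(cv2.cvtColor(C["pixels"],cv2.COLOR_BGR2HSV)[...,2]<62).astype(np.uint8)
    for k in cv2.findContours(m,cv2.RETR_EXTERNAL,cv2.CHAIN_APPROX_NONE)[0]:
        if cv2.contourArea(k)>40:
            (x,y),_,_=cv2.minAreaRect(k); X=on_plane(C,(x,y),.055)
            if np.hypot(X[0]-.54,X[1]-.09)<.14: print(n,cv2.contourArea(k),np.round((x,y),1),np.round(X,4))
print(bot.current_clock())
```

```text
0.008 Fy -16.6 yact 0.0038 Fz 5.7
0.0095 Fy -21.1 yact 0.0043 Fz 5.8
0.011 Fy -24.9 yact 0.0044 Fz 7.5
0.0125 Fy -31.7 yact 0.0044 Fz 8.5
[-0.4 -0.5 -0.2]
top 1584.5 [260.4 252.3] [0.5221 0.134  0.055 ]
top 78.0 [278.  217.5] [0.6151 0.088  0.055 ]
scene 98.0 [340.2 284.6] [0.601  0.0801 0.055 ]
scene 1064.0 [376.5 270.5] [0.5219 0.134  0.055 ]
104.225
```

View pics/p12.png

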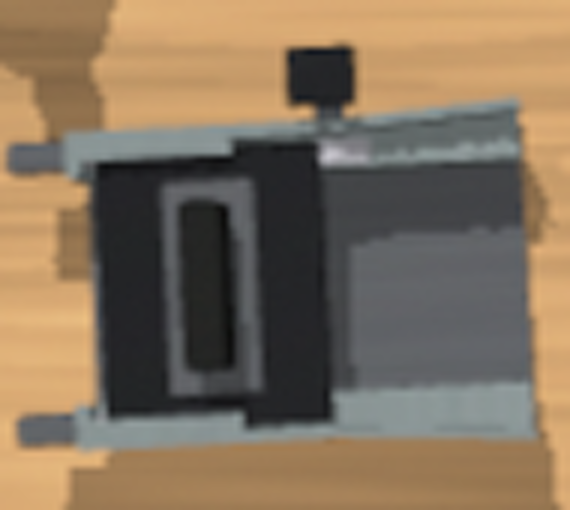

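View pics/p13.png

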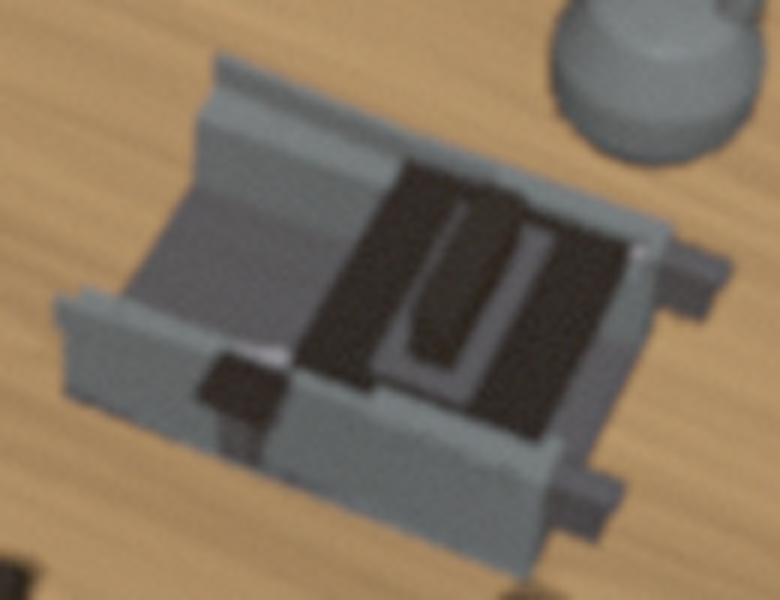

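The cover is back at its starting pixel, (260.4,252.3) against (260.4,251.8) at the start. The silver tooth is visible behind its trailing edge at (345,150), and the pad is at its starting height, (340.2,284.6). The catch is up, so I hand in.

```bash
python3 -c "
from h import *
print(F(),bot.job_done())"
```

```text
the job is handed in; nothing more can be done
[-0.1  0.4 -0.2] None
```

The job is handed in: all four steel plates are stacked on the pin, the cover is home with the catch up as far as the images show, and the dumbbell, bottle and kettlebell were not touched; the hand-in returned no verdict.

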